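Put the flat torch cell on charge in the well that fits it

ROBOT

A 6-joint arm with a two-finger parallel gripper is mounted at the origin on a cart in front of the work surface, level with it; the furniture and walls round the work are solid. World frame = base frame: x ahead of the robot, y to its left, z up, the work surface at z = 0. Lengths are in m, angles in rad, forces in N, time in s.
With the tool pointing down it reaches from about 0.3 to 0.85 m from the base axis. Payload 5.4 kg.
Tool frame: the origin (TCP) lies between the finger pads; the fingertips stand 14 mm ahead of it and the grasp point (between the pads) lies 5 mm behind it; z points along the fingers, y is the line along which they close (so a half turn about z gives the same grasp; the last joint's range is limited). The gripper opens to 85 mm and grips with 20 to 120 N. Pads are 22 mm wide; open, the fingers measure 114 mm over their backs; the gripper's body (76 mm by 85 mm) begins 54 mm behind the grasp point. The pads swing forward as they close: fully open they stand 13 mm farther back than shut.
Start: joints at [-1.559, 0.158, 1.597, -0, 1.386, -0.21], TCP at [0.126, -0.561, 0.245] pointing down, gripper open.
Joint ranges: [-2.91, 2.91], [-0.94, 2.29], [0.18, 2.7], [-1.29, 4.43], [0.17, 2.64], [-3, 3]. Speed limits (rad/s): [2.57, 2.57, 3.14, 3.14, 3.14, 3.14].

INTERFACE

Orientations are given as a unit quaternion [x, y, z, w].
In Python, from station import bot gives the robot as it stands. The module is installed in compiled form; this text tells all that it offers.
- The arm moves only by the shell command python3 -m pendant 'ROWS' [OPENING] [FORCE]. ROWS is JSON, a list that holds one entry, the list of rows, each a list of 6 numbers: the shift along the world's x, y, z in cm, then the turn, a rotation vector about the world's x, y, z in rad. In form: [[[dx, dy, dz, ax, ay, az], ...]]. A call has 1 to 5 rows; each row shifts and turns the commanded pose from where the row before left it; what a row does not reach is not made up. A row lasts 1/8 s, in which the tool goes at most 62.5 mm and 10.7 degrees, less where a joint would pass 70% of its speed; a pose out of reach is approached as far as the arm can. A call with a gripper value outside its range is refused whole. OPENING is the gripper's target within -1 to 1 (fully open at 1, half-way at 0, shut at -1), set as the call begins (- or left out, the last holds). The fingers move at their own pace and stop on an object; FORCE is the grip in N (left out, the last holds). Time passes only in rows, so rows that do not move let the fingers close. It gives the time, the measured TCP pose, the force, the opening and the grip force at its end, in the units of the state.
- bot.observe(): the state, without advancing time (a new reading comes with each control period).
- bot.get_image(name): name is "scene" or "top" or "wrist"; returns the picture (384x512x3 uint8, red, green, blue); there is no depth.
- bot.calibration(name): a dict with "fx", "fy", "cx", "cy" (pixels), "R" (3x3) and "t" (3): a world point X has camera coordinates R X + t. Camera axes: x right, y down, z forward; pixel columns grow to the right and rows downward; lengths in m; the calibration is good to about 2 mm. A picture is of the moment at which its call begins: read the wrist's pose just before it. calibration takes no time and is no camera call; for the wrist camera it gives the pose at the moment of the call.
- bot.hand_in(): hands the job in; it is judged then, once.
The state is a dict: "time": time; "joint_pos": joint angles; "joint_vel": joint speeds; "joint_efforts": joint torques, N m; "tool_pos": TCP position; "eef_rot": TCP orientation; "force": force on the tool from outside, world axes, zero at the start; "wrist_torque": the same for the moment, N m; "gripper_width": finger opening in m; "grip_force": force on a finger pad.
Only numpy, scipy, OpenCV 4.12 (cv2) and the standard library are available. Lean on these libraries where they do the work, as an engineer would, in place of code of your own. Each camera call takes 0.05 s, during which the arm holds its last target. There are 200 camera calls.

TASK

The cell standing right beside the torch is flat: put it on charge. Stand it, foot down, in the one well of the charging dock that fits its diameter (the grey well tray has some play in its tub, so feel for the hole) and press it down gently, without forcing it, until it clicks fully home and stays there; leave the torch, the spare cell and the stapler alone.

Things in the scene. Friction and masses are not known exactly. Their poses are not given: they have to be found in the camera images.
- dock: charging dock: fixed black tub 82 (x) by 228 (y) mm, rim 38 mm high, with a loose grey tray in it, top at 46 mm, play 5 mm each way in x and y; it stays where pushed (about 3 N) and its place is not reported. Four wells in a row along y, 46 mm apart, from +y to -y for cells of 14, 18, 22, 26 mm (tray y +69, +23, -23, -69; x 0), bores 1 mm wider. Lamps at -x. Origin: tub's underside centre
- mouth_18 (a point): mouth of the 18 mm well, at the tray's top, 46 mm above the counter, as if the tray lay centred; really up to 5 mm off in x and in y. Bore 19 mm, square edge. Inside, two sprung steel balls (at +x and -x, 24 mm below the mouth) rub on the cell over its last 14 mm of travel and snap into its groove when it is home; a sprung brass plunger resists the last 5 mm
- seat_18 (a point): 36 mm below mouth_18: where the foot of the cell rests once clicked home (same offset of the tray); the 65 mm cell then stands 29 mm above the tray. Entering needs 2 to 5 N, pressing home 5 to 12 N, dropping at the click; a cell not clicked stands proud. A hard stop is 2 mm lower. Contact of over 35 N between cell and dock (balls and walls added up) bends its contacts: failure
- mouth_22 (a point): mouth of the 22 mm well, at the tray's top, 46 mm above the counter, as if the tray lay centred; really up to 5 mm off in x and in y. Bore 23 mm, square edge. Inside, two sprung steel balls (at +x and -x, 24 mm below the mouth) rub on the cell over its last 14 mm of travel and snap into its groove when it is home; a sprung brass plunger resists the last 5 mm
- seat_22 (a point): 36 mm below mouth_22: where the foot of the cell rests once clicked home (same offset of the tray); the 70 mm cell then stands 34 mm above the tray. Entering needs 2 to 5 N, pressing home 5 to 12 N, dropping at the click; a cell not clicked stands proud. A hard stop is 2 mm lower. Contact of over 35 N between cell and dock (balls and walls added up) bends its contacts: failure
- cell_18: grey torch cell, upright cylinder 18 mm wide, 65 mm tall, 40 to 65 g. Origin: centre of its foot; z toward the small steel stud on top (9 mm wide, 1.5 mm high, counted in). Foot bevel 2 mm wide, 2.5 high; steel groove 2 mm deep, 10 to 17 mm above the foot. One of the two cells starts 50 to 70 mm from the torch's origin, robot's side: the flat one. The other, over 0.12 m off, is the charged spare
- cell_22: grey torch cell, upright cylinder 22 mm wide, 70 mm tall, 56 to 91 g. Origin: centre of its foot; z toward the small steel stud on top (9 mm wide, 1.5 mm high, counted in). Foot bevel 2 mm wide, 2.5 high; steel groove 2 mm deep, 10 to 17 mm above the foot. One of the two cells starts 50 to 70 mm from the torch's origin, robot's side: the flat one. The other, over 0.12 m off, is the charged spare
- torch: dark pocket torch lying on the counter, 86 mm long (its y), 27 mm wide and high; origin: centre of its underside. Loose; to be left alone
- stapler: dark blue desk stapler to the right, beyond the cells, 142 mm long (its y), 36 mm wide, 53 mm high; origin: centre of its underside. Loose; to be left alone

How it is judged:
At the end, for the whole second after the job is handed in: The cell that stood beside the torch stands upright (0.08 rad) and still in the well of its diameter, within 9 mm of that well's reported place, its foot at most 1.5 mm above the clicked-in height; the other cell stands upright within 20 mm of where it was, over 0.1 m from the torch (((horizontal distance between cell_18 and seat_18 below 0.009 m and z of cell_18 in the frame of seat_18 between -0.004 and 0.0015 m and angle between cell_18's own z axis and vertical below 0.08 rad and linear speed of cell_18 below 0.01 m/s and distance of cell_22 from where it was at the start of the episode below 0.02 m and angle between cell_22's own z axis and vertical below 0.1 rad and horizontal distance between cell_22 and torch above 0.1 m) or (horizontal distance between cell_22 and seat_22 below 0.009 m and z of cell_22 in the frame of seat_22 between -0.004 and 0.0015 m and angle between cell_22's own z axis and vertical below 0.08 rad and linear speed of cell_22 below 0.01 m/s and distance of cell_18 from where it was at the start of the episode below 0.02 m and angle between cell_18's own z axis and vertical below 0.1 rad and horizontal distance between cell_18 and torch above 0.1 m))); the robot touches nothing.
It fails at once if a cell pressed or jammed against the dock with more than 35 N (contact force between any of cell_18, cell_22 and dock above 35 N).
It fails at once if the robot itself pressed against the dock with more than 35 N (contact force between any of the arm, the fingers and dock above 35 N).
It fails at once if the spare cell moved more than 20 mm (distance of each of cell_18, cell_22 from where it was at the start of the episode above 0.02 m).
It fails at once if the torch moved more than 20 mm (distance of torch from where it was at the start of the episode above 0.02 m).
It fails at once if the stapler moved more than 20 mm (distance of stapler from where it was at the start of the episode above 0.02 m).
It also fails if it takes over 64 s, if anything falls off the work surface, if the arm or the gripper's body presses on something with over 40 N, if the wrist force passes 120 N, or if a joint passes its speed limit or range.

## Working session

There is one attempt and no reset: what is moved stays moved. The work goes in short steps, Python scripts to look and compute and a shell command to move; the robot and the scene stay as the last step left them, time stands still between calls to the robot, and variables do not carry over. Pictures are saved under pics/ and viewed, at most 10 in all, crops included, and the job is handed in when it is done.

```bash
mkdir -p pics
cat > h.py <<'E'
import numpy as np, cv2
from station import bot
def save(n,f,crop=None,s=1):
    c=bot.calibration(n); im=bot.get_image(n)[:,:,::-1]
    if crop: im=im[crop[1]:crop[3],crop[0]:crop[2]]
    cv2.imwrite('pics/'+f,cv2.resize(im,None,fx=s,fy=s,interpolation=cv2.INTER_CUBIC)); return c
def ray(c,u,v,z):
    R=np.array(c['R']);t=np.array(c['t']);o=-R.T@t
    d=R.T@np.array([(u-c['cx'])/c['fx'],(v-c['cy'])/c['fy'],1]); return o+d*(z-o[2])/d[2]
def proj(c,X):
    p=np.array(c['R'])@np.array(X)+np.array(c['t']); return p[0]/p[2]*c['fx']+c['cx'],p[1]/p[2]*c['fy']+c['cy']
E
python3 - <<'E'
from h import *
save('scene','s0.png',s=1.5);c=save('top','t0.png',s=1.5)
print(c,bot.observe())
E
```

```text
{'fx': 427.36023749492205, 'fy': 427.36023749492205, 'cx': 256.33526110502794, 'cy': 187.7373434980627, 'R': array([[ 0.03050088, -0.99931181, -0.02110954],
       [-0.99543134, -0.02845718, -0.09114074],
       [ 0.0904773 ,  0.02379297, -0.99561426]]), 't': array([-0.02200299,  0.55311221,  0.8997602 ])} {'time': 0.1, 'joint_pos': array([-1.55909965e+00,  1.58990775e-01,  1.59810756e+00, -7.57030832e-07,
        1.38619589e+00, -2.10068497e-01]), 'joint_vel': array([ 0.00111709, -0.00177519, -0.00338612,  0.000213  ,  0.00124444,
        0.00025446]), 'joint_efforts': array([-3.14846411e-04, -3.96990001e+01, -3.32339287e+01, -2.52705486e-04,
        4.10003238e-03,  9.28355718e-06]), 'tool_pos': array([ 0.126463  , -0.56039169,  0.24441204]), 'eef_rot': array([ 9.93858455e-01,  1.10655540e-01,  8.38775908e-05, -8.46642305e-04]), 'force': array([0.04222686, 0.59867427, 0.36345687]), 'wrist_torque': array([-9.77508653e-03,  5.10035958e-02, -6.64929793e-05]), 'grip_force': 0.0, 'gripper_width': 0.08517278565102746}
```

View pics/s0.png

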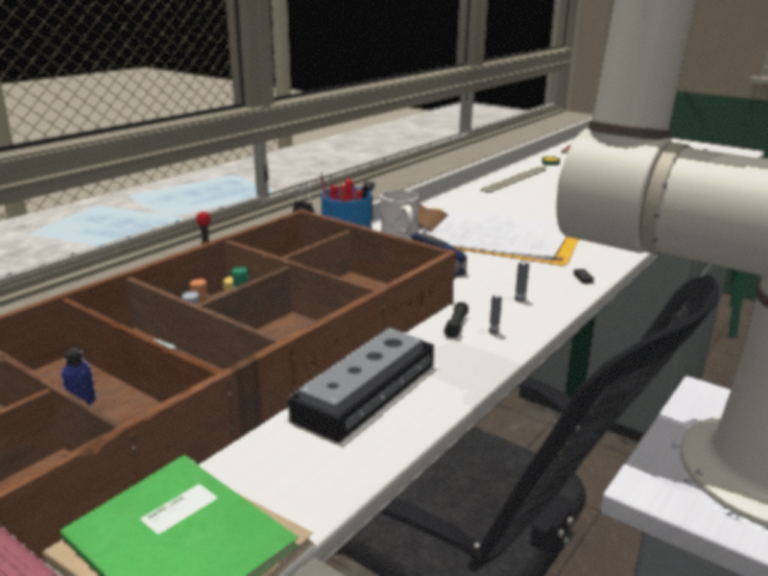

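View pics/t0.png

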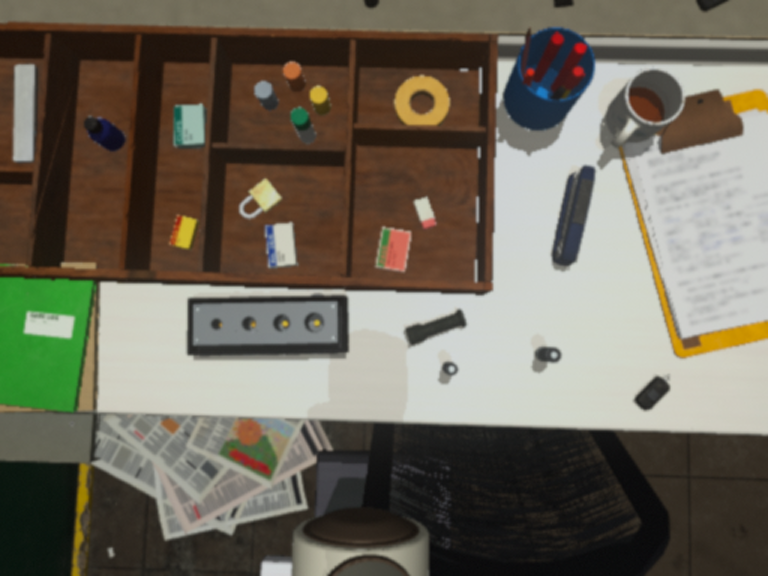

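The top view shows the dock at about (268,326), the torch at (435,328) and the flat cell at (450,369). It looks like the thinner one. The spare is at (550,354) and the stapler at (573,215). The wooden box stands just behind the dock. Next I'll enlarge the top view.

Run:
```python
from h import *
im=bot.get_image('top')[:,:,::-1]
a=cv2.resize(im[185:245,118:242],None,fx=6,fy=6,interpolation=cv2.INTER_CUBIC)
b=cv2.resize(im[195:260,265:385],None,fx=6,fy=6,interpolation=cv2.INTER_CUBIC)[:240*2]
cv2.imwrite('pics/d1.png',a);cv2.imwrite('pics/c1.png',b)
```

```text
(no output)
```

View pics/d1.png

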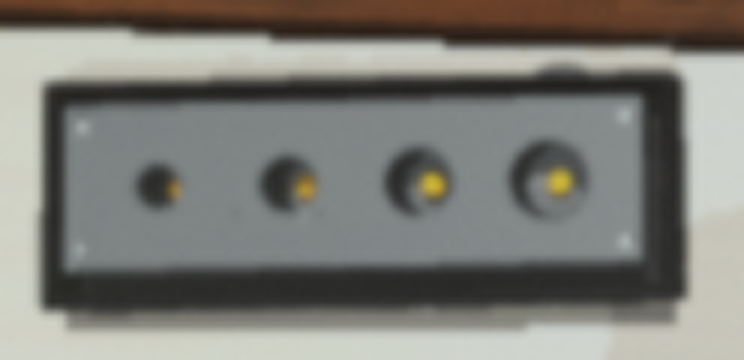

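View pics/c1.png

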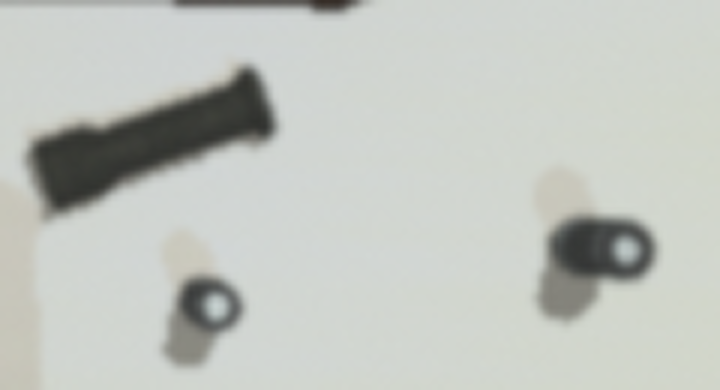

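In the dock crop the well mouths are at about (158,186), (289,184), (418,182) and (549,180). The tray's edges run from x 65 to 642. The flat cell's stud is at crop (216,305) with its outline about 58 px wide. The spare's stud is at (626,250) with its outline about 62 px wide.

Run:
```python
from h import *
c=bot.calibration('top')
D=lambda u,v:(118+(u+.5)/6-.5,185+(v+.5)/6-.5)
C=lambda u,v:(265+(u+.5)/6-.5,195+(v+.5)/6-.5)
for p in [(158,186),(289,184),(418,182),(549,180),(66,103),(642,95),(66,270),(642,260)]: print('well/tray',p,ray(c,*D(*p),.046).round(4))
for p in [(44,86),(682,76),(44,308),(684,296)]: print('rim',ray(c,*D(*p),.038).round(4))
for p in [(216,305),(183,302),(241,305),(216,277),(216,333)]: print('flat',ray(c,*C(*p),.0635).round(4))
for p in [(626,250),(655,250),(626,219),(626,280)]: print('spare',ray(c,*C(*p),.069).round(4))
print('torch',ray(c,*C(152,140),.0135).round(4))
print('box top edge if z=.1',[ray(c,*D(300,35),z).round(3) for z in (0,.08,.12)])
s=bot.calibration('scene'); print(s)
```

```text
well/tray (158, 186) [0.4857 0.2296 0.046 ]
well/tray (289, 184) [0.4878 0.1833 0.046 ]
well/tray (418, 182) [0.4899 0.1378 0.046 ]
well/tray (549, 180) [0.492  0.0917 0.046 ]
well/tray (66, 103) [0.514  0.2639 0.046 ]
well/tray (642, 95) [0.5228 0.0601 0.046 ]
well/tray (66, 270) [0.4553 0.2605 0.046 ]
well/tray (642, 260) [0.465  0.0579 0.046 ]
rim [0.5203 0.2748 0.038 ]
rim [0.5305 0.0469 0.038 ]
rim [0.4416 0.2702 0.038 ]
rim [0.4528 0.0434 0.038 ]
flat [ 0.4343 -0.1006  0.0635]
flat [ 0.4349 -0.0894  0.0635]
flat [ 0.4346 -0.1091  0.0635]
flat [ 0.4438 -0.1004  0.0635]
flat [ 0.4248 -0.1008  0.0635]
spare [ 0.4573 -0.238   0.069 ]
spare [ 0.4576 -0.2478  0.069 ]
spare [ 0.4677 -0.2379  0.069 ]
spare [ 0.4472 -0.2381  0.069 ]
torch [ 0.4908 -0.0804  0.0135]
box top edge if z=.1 [array([0.544, 0.193, 0.   ]), array([0.538, 0.174, 0.08 ]), array([0.535, 0.165, 0.12 ])]
{'fx': 479.5722015059435, 'fy': 479.5722015059435, 'cx': 263.30398344035393, 'cy': 191.32203794466787, 'R': array([[-0.80894555, -0.58760464,  0.01810766],
       [-0.25671689,  0.32537308, -0.91007076],
       [ 0.52887006, -0.74084624, -0.41405714]]), 't': array([0.44660912, 0.21598568, 0.84515376])}
```

Readings agree with the sizes given: well pitch is 46 mm and cell to torch is 60 mm. The flat cell is the 18 at (0.434,-0.101), and its well is at about (0.488,0.183). Moving above the cell now.

```bash
python3 -m pendant '[[[3,4.6,0,0,0,-0.035],[3,4.6,0,0,0,-0.035],[3,4.6,0,0,0,-0.035],[3,4.6,0,0,0,-0.035],[3,4.6,0,0,0,-0.035]]]' 0 30; python3 -m pendant '[[[3,4.6,0,0,0,0],[3,4.6,0,0,0,0],[3,4.6,0,0,0,0],[3.2,4.6,-2,0,0,0],[3.3,4.6,-5,0,0,0]]]'; python3 -m pendant '[[[0,0,-2,0,0,0],[0,0,0,0,0,0]]]'
python3 - <<'E'
from h import *
c=save('wrist','w1.png',s=1.5)
for X in [(.4343,-.1006,.065),(.488,.183,.046)]: print(proj(c,X))
E
```

```text
time: 0.78
tool_pos: [0.2771, -0.3292, 0.2451]
eef_rot: [1.0, 0.023, 0.0, -0.0]
force: [0.2, -0.3, -0.5]
gripper_width: 0.0429
grip_force: 0.0
time: 1.4
tool_pos: [0.4281, -0.1077, 0.1851]
eef_rot: [1.0, 0.024, 0.002, 0.001]
force: [0.8, -1.5, 0.0]
gripper_width: 0.0428
grip_force: 0.0
time: 1.65
tool_pos: [0.4245, -0.1076, 0.1621]
eef_rot: [1.0, 0.024, -0.002, -0.001]
force: [0.3, -0.9, 0.8]
gripper_width: 0.0428
grip_force: 0.0
(np.float64(243.92303904632524), np.float64(183.32741120663962))
(np.float64(-166.63468583860262), np.float64(81.26819048867716))
```

View pics/w1.png

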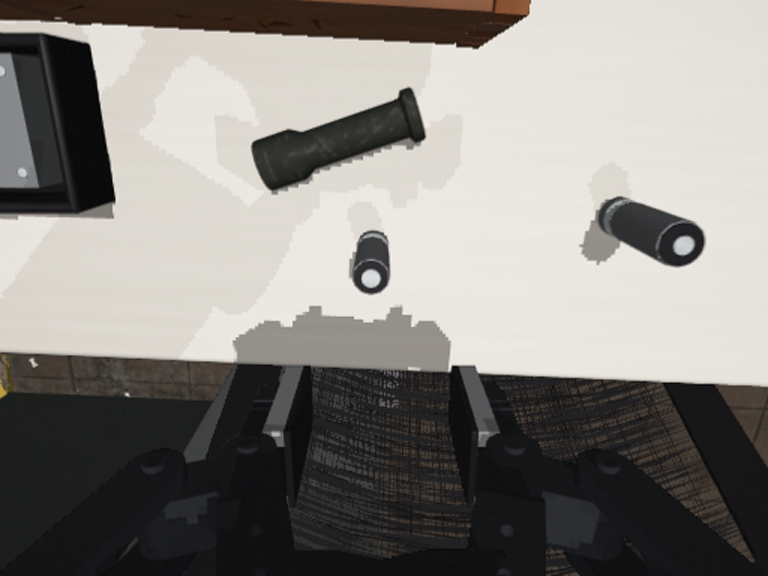

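The wrist view shows the stud at (371,278), so (247.1,185.1) unscaled. That is about 3 px from the prediction, and the torch is clear of the fingers.

Run:
```python
from h import *
c=bot.calibration('wrist')
print(ray(c,371.5/1.5-.5,278.5/1.5-.5,.065),bot.observe()['tool_pos'])
# box height: base corner and top corner in wrist view
print('box base corner',ray(c,475/1.5,48/1.5,0))
for z in (.06,.08,.1,.12): print(z,ray(c,494/1.5,13/1.5,z),ray(c,529/1.5,16/1.5,z), ray(bot.calibration('top'),492/1.5,291/1.5,z))
```

```text
[ 0.4337057  -0.10407728  0.065     ] [ 0.42538364 -0.1086235   0.16363893]
box base corner [ 0.54094165 -0.15293739  0.        ]
0.06 [ 0.54711485 -0.14950812  0.06      ] [ 0.54668193 -0.16385101  0.06      ] [ 0.54156413 -0.15532022  0.06      ]
0.08 [ 0.54360444 -0.14570336  0.08      ] [ 0.54320876 -0.15881248  0.08      ] [ 0.53994483 -0.15243762  0.08      ]
0.1 [ 0.54009402 -0.1418986   0.1       ] [ 0.53973559 -0.15377394  0.1       ] [ 0.53832553 -0.14955503  0.1       ]
0.12 [ 0.53658361 -0.13809385  0.12      ] [ 0.53626241 -0.14873541  0.12      ] [ 0.53670623 -0.14667243  0.12      ]
```

```bash
python3 -m pendant '[[[0.8,0.6,-3,0,0,0],[0,0,-3,0,0,0],[0,0,-2.6,0,0,0],[0,0,0,0,0,0],[0,0,0,0,0,0]]]'
python3 - <<'E'
from h import *
print(bot.observe()['tool_pos'])
E
```

```text
time: 2.33
tool_pos: [0.4349, -0.1039, 0.0797]
eef_rot: [1.0, 0.023, 0.001, 0.001]
force: [0.5, 0.9, -0.4]
gripper_width: 0.043
grip_force: 0.0
[ 0.43493274 -0.10394385  0.07974097]
```

```bash
python3 -m pendant '[[[0,0,-1.4,0,0,0],[0,0,-1.3,0,0,0],[0,0,0,0,0,0],[0,0,0,0,0,0]]]'; python3 -m pendant '[[[0,0,0,0,0,0],[0,0,0,0,0,0],[0,0,0,0,0,0],[0,0,0,0,0,0],[0,0,0,0,0,0]]]' -1 60
```

```text
time: 2.82
tool_pos: [0.4338, -0.1028, 0.0508]
eef_rot: [1.0, 0.023, -0.0, -0.0]
force: [0.5, 0.9, 0.2]
gripper_width: 0.0423
grip_force: 0.0
time: 3.45
tool_pos: [0.4342, -0.103, 0.0514]
eef_rot: [1.0, 0.023, 0.0, 0.0]
force: [-0.3, 0.4, 5.9]
gripper_width: 0.016
grip_force: 58.8
```

```bash
python3 -m pendant '[[[0,0,2,0,0,0],[0,0,3,0,0,0],[0,2,3,0,0,0],[1,5,0,0,0,0],[1,5,0,0,0,0]]]'; python3 -m pendant '[[[1,5,0,0,0,0],[1,5,0,0,0,0],[0.5,3,0,0,0,0],[0,0,0,0,0,0],[0,0,0,0,0,0]]]'
python3 - <<'E'
from h import *
o=bot.observe();c=save('wrist','w2.png',s=1.5)
print(o['tool_pos'],o['gripper_width'],o['force'],-np.array(c['R']).T@c['t'])
print(proj(c,(.488,.183,.046)), proj(c,(.434+.045,.15,.05)))
E
```

```text
time: 4.08
tool_pos: [0.4539, 0.0182, 0.131]
eef_rot: [1.0, 0.023, 0.0, 0.0]
force: [-0.2, 0.5, -0.9]
gripper_width: 0.0161
grip_force: 58.7
time: 4.7
tool_pos: [0.4783, 0.1466, 0.1304]
eef_rot: [1.0, 0.023, -0.001, 0.0]
force: [-0.2, -0.8, -0.8]
gripper_width: 0.0159
grip_force: 58.7
[0.47831028 0.14661501 0.13037617] 0.015948312257072383 [-0.20737856 -0.76013574 -0.75880421] [0.55920524 0.15010331 0.25925835]
(np.float64(198.2312013661817), np.float64(187.68701915297467)) (np.float64(247.8301595123585), np.float64(204.81773738581913))
```

View pics/w2.png

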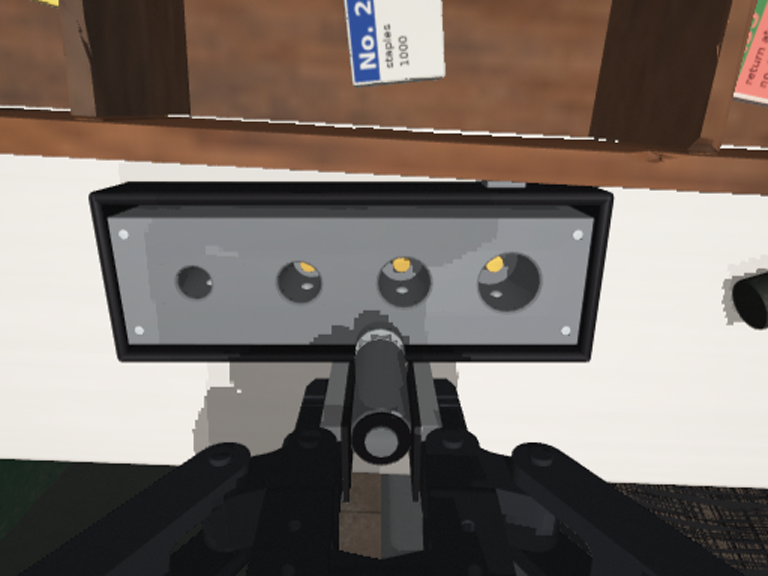

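The 18 mm mouth is at (299.5,282) in the wrist view. The 14, 22 and 26 mouths are at (195,282), (404,282) and (509,281), and the held cell's stud is at (381,442).

Run:
```python
from h import *
c=bot.calibration('wrist');f=lambda u,v,z:ray(c,(u+.5)/1.5-.5,(v+.5)/1.5-.5,z)
for u in [(195,282),(299.5,282),(404,282),(509,281)]: print(f(*u,.046).round(4))
print('stud',f(381,442,.1435).round(4),bot.observe()['tool_pos'])
print('cell L/R',f(352,438,.142).round(4),f(411,438,.142).round(4))
```

```text
[0.486  0.2276 0.046 ]
[0.4881 0.1819 0.046 ]
[0.4901 0.1362 0.046 ]
[0.4926 0.0903 0.046 ]
stud [0.4768 0.1458 0.1435] [0.47842287 0.1463272  0.13051498]
cell L/R [0.4767 0.1536 0.142 ] [0.4774 0.1378 0.142 ]
```

```bash
python3 -m pendant '[[[1.1,3.6,0,0,0,0],[0,0,-1.2,0,0,0],[0,0,-1.2,0,0,0],[0,0,0,0,0,0],[0,0,0,0,0,0]]]'
python3 - <<'E'
from h import *
c=save('wrist','w3.png',(120,130,380,330),3)
o=bot.observe();print(o['tool_pos'],o['force'])
print((np.array(proj(c,(.4881,.1819,.046)))-[120,130])*3)
E
```

```text
time: 5.38
tool_pos: [0.4897, 0.1825, 0.1069]
eef_rot: [1.0, 0.023, -0.0, 0.0]
force: [-0.5, 0.4, 0.0]
gripper_width: 0.0158
grip_force: 58.8
[0.48997837 0.18269004 0.10721072] [ 0.00878184 -0.05562344 -0.61020902]
[401.54342029 270.90381573]
```

View pics/w3.png

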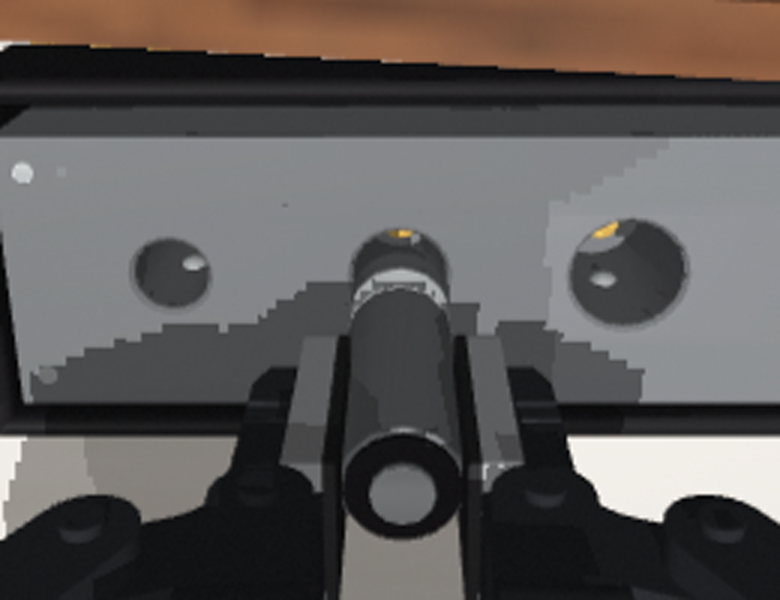

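The cell is centred over the 18 mm mouth in the picture (both at column ~401). Descending gently.

```bash
python3 -m pendant '[[[0,0,-0.3,0,0,0],[0,0,-0.3,0,0,0],[0,0,-0.2,0,0,0],[0,0,0,0,0,0]]]'; python3 -m pendant '[[[0,0,-0.1,0,0,0],[0,0,0,0,0,0]]]';python3 -m pendant '[[[0,0,-0.1,0,0,0],[0,0,0,0,0,0]]]'; python3 -m pendant '[[[0,0,-0.1,0,0,0],[0,0,0,0,0,0]]]'
```

```text
time: 5.92
tool_pos: [0.4896, 0.1832, 0.0987]
eef_rot: [1.0, 0.023, -0.0, 0.0]
force: [-1.0, -0.7, -1.6]
gripper_width: 0.0166
grip_force: 58.8
time: 6.18
tool_pos: [0.4898, 0.1831, 0.0979]
eef_rot: [1.0, 0.023, -0.0, 0.0]
force: [-0.1, 0.5, -0.7]
gripper_width: 0.0159
grip_force: 58.8
time: 6.42
tool_pos: [0.4897, 0.1831, 0.0968]
eef_rot: [1.0, 0.023, -0.0, 0.0]
force: [-0.2, -0.4, -1.2]
gripper_width: 0.0161
grip_force: 58.8
time: 6.68
tool_pos: [0.4897, 0.1832, 0.0958]
eef_rot: [1.0, 0.023, -0.0, 0.0]
force: [-0.2, -0.7, -1.4]
gripper_width: 0.0163
grip_force: 58.8
```

```bash
for i in 1 2 3 ; do :; done; python3 -m pendant '[[[0,0,-0.1,0,0,0],[0,0,-0.1,0,0,0],[0,0,0,0,0,0]]]'|grep -E 'pos|force:'; python3 -m pendant '[[[0,0,-0.1,0,0,0],[0,0,-0.1,0,0,0],[0,0,0,0,0,0]]]'|grep -E 'pos|force:'; python3 -m pendant '[[[0,0,-0.1,0,0,0],[0,0,-0.1,0,0,0],[0,0,0,0,0,0]]]'|grep -E 'pos|force:'
```

```text
tool_pos: [0.49, 0.1832, 0.0944]
force: [-1.2, -0.6, 3.6]
grip_force: 59.3
tool_pos: [0.4893, 0.183, 0.0913]
force: [-0.4, -0.6, -0.5]
grip_force: 58.8
tool_pos: [0.4896, 0.183, 0.0897]
force: [-1.8, -1.7, -0.3]
grip_force: 58.8
```

It went in: about 3.6 N at the edge, then free. Continuing down.

```bash
python3 -m pendant '[[[0,0,-0.2,0,0,0],[0,0,-0.2,0,0,0],[0,0,-0.1,0,0,0],[0,0,0,0,0,0]]]'|grep -E 'pos|force:'; python3 -m pendant '[[[0,0,-0.2,0,0,0],[0,0,-0.2,0,0,0],[0,0,-0.1,0,0,0],[0,0,0,0,0,0]]]'|grep -E 'pos|force:'; python3 -m pendant '[[[0,0,-0.1,0,0,0],[0,0,-0.1,0,0,0],[0,0,-0.1,0,0,0],[0,0,0,0,0,0]]]'|grep -E 'pos|force:'
```

```text
tool_pos: [0.4896, 0.1831, 0.0847]
force: [-1.9, -1.8, -0.1]
grip_force: 58.9
tool_pos: [0.4896, 0.1831, 0.0797]
force: [-2.7, -2.0, 1.1]
grip_force: 58.9
tool_pos: [0.4897, 0.1831, 0.0768]
force: [-2.5, -2.3, 1.0]
grip_force: 58.9
```

```bash
python3 -m pendant '[[[-0.02,-0.02,-0.1,0,0,0],[0,0,-0.1,0,0,0],[0,0,0,0,0,0]]]'|grep -E 'pos|force:'; python3 -m pendant '[[[0,0,-0.1,0,0,0],[0,0,-0.1,0,0,0],[0,0,0,0,0,0]]]'|grep -E 'pos|force:'; python3 -m pendant '[[[0,0,-0.1,0,0,0],[0,0,-0.1,0,0,0],[0,0,0,0,0,0]]]'|grep -E 'pos|force:'
```

```text
tool_pos: [0.4896, 0.183, 0.0748]
force: [-1.4, -2.3, 1.0]
grip_force: 58.8
tool_pos: [0.49, 0.1831, 0.0733]
force: [-3.0, -1.5, 4.5]
grip_force: 59.1
tool_pos: [0.4908, 0.1832, 0.0722]
force: [-2.5, -0.9, 8.1]
grip_force: 59.6
```

```bash
python3 -m pendant '[[[0,0,-0.1,0,0,0],[0,0,0,0,0,0]]]'|grep -E 'pos|force:'; python3 -m pendant '[[[0,0,-0.1,0,0,0],[0,0,0,0,0,0]]]'|grep -E 'pos|force:'; python3 -m pendant '[[[0,0,-0.1,0,0,0],[0,0,0,0,0,0]]]'|grep -E 'pos|force:'
```

```text
tool_pos: [0.4914, 0.1833, 0.0718]
force: [-3.4, -0.8, 10.2]
grip_force: 59.8
tool_pos: [0.4911, 0.1832, 0.07]
force: [-0.7, -1.5, 4.5]
grip_force: 59.6
tool_pos: [0.4909, 0.1833, 0.0687]
force: [-0.5, 0.2, 4.5]
grip_force: 59.4
```

```bash
python3 -m pendant '[[[0,0,-0.1,0,0,0],[0,0,-0.1,0,0,0],[0,0,0,0,0,0]]]'|grep -E 'pos|force:'; python3 -m pendant '[[[0,0,-0.1,0,0,0],[0,0,-0.1,0,0,0],[0,0,0,0,0,0]]]'|grep -E 'pos|force:'; python3 -m pendant '[[[0,0,-0.1,0,0,0],[0,0,0,0,0,0]]]'|grep -E 'pos|force:'
```

```text
tool_pos: [0.4904, 0.1832, 0.0662]
force: [2.1, 1.2, 2.2]
grip_force: 59.2
tool_pos: [0.4905, 0.1831, 0.0645]
force: [2.2, -0.2, 4.9]
grip_force: 59.4
tool_pos: [0.4902, 0.183, 0.0632]
force: [2.1, -0.4, 4.0]
grip_force: 59.4
```

```bash
python3 -m pendant '[[[0,0,-0.05,0,0,0],[0,0,0,0,0,0]]]'|grep -E 'pos|force:'; python3 -m pendant '[[[0,0,-0.05,0,0,0],[0,0,0,0,0,0]]]'|grep -E 'pos|force:'; python3 -m pendant '[[[0,0,-0.05,0,0,0],[0,0,0,0,0,0]]]'|grep -E 'pos|force:'; python3 -m pendant '[[[0,0,-0.05,0,0,0],[0,0,0,0,0,0]]]'|grep -E 'pos|force:'
```

```text
tool_pos: [0.4903, 0.183, 0.0629]
force: [1.5, 0.1, 4.9]
grip_force: 59.5
tool_pos: [0.4899, 0.1829, 0.0619]
force: [3.6, -0.0, 1.6]
grip_force: 59.2
tool_pos: [0.4895, 0.1829, 0.0612]
force: [3.0, -0.2, 2.1]
grip_force: 59.3
tool_pos: [0.4896, 0.1829, 0.0609]
force: [2.3, -0.3, 3.7]
grip_force: 59.3
```

The force dropped near the expected click height. I'll release, rise and check from above.

```bash
python3 -m pendant '[[[0,0,0,0,0,0],[0,0,0,0,0,0],[0,0,0,0,0,0],[0,0,0,0,0,0]]]' -0.1; python3 -m pendant '[[[0,0,1,0,0,0],[0,0,2,0,0,0],[0,0,2,0,0,0],[0,0,0,0,0,0],[0,0,0,0,0,0]]]'
python3 - <<'E'
from h import *
c=save('wrist','w4.png',(120,130,380,330),3)
o=bot.observe();print(o['tool_pos'],o['force'])
for z in (.075,.077,.079): print(z,(np.array(proj(c,(.4885,.1825,z)))-[120,130])*3)
E
```

```text
time: 13.68
tool_pos: [0.4892, 0.183, 0.0606]
eef_rot: [1.0, 0.023, -0.0, 0.0]
force: [0.1, 0.5, -0.3]
gripper_width: 0.0382
grip_force: 0.0
time: 14.3
tool_pos: [0.4892, 0.1829, 0.1105]
eef_rot: [1.0, 0.023, -0.0, 0.0]
force: [-0.3, -1.2, -0.1]
gripper_width: 0.0381
grip_force: 0.0
[0.4889004  0.18287596 0.11008911] [-0.385512    0.45672485 -0.4260627 ]
0.075 [400.81495808 323.47740219]
0.077 [400.82107657 328.59464947]
0.079 [400.82732541 333.82092118]
```

View pics/w4.png

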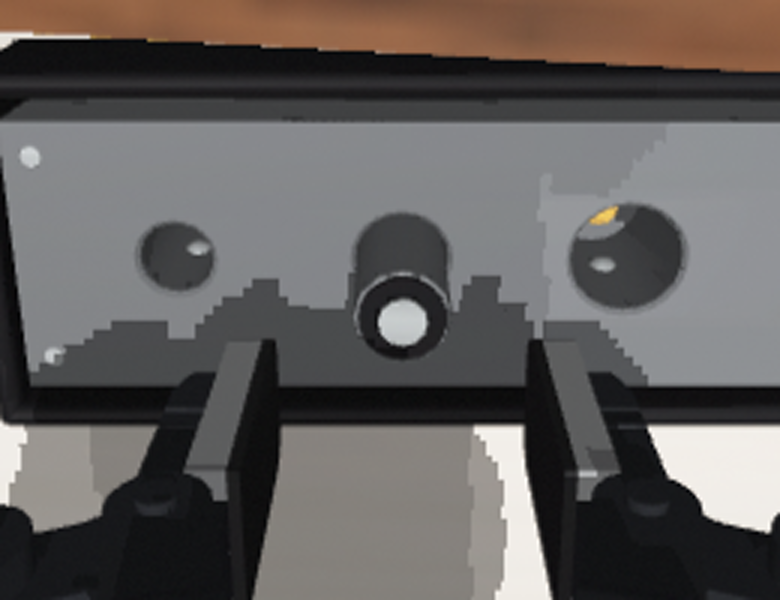

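The stud is at (403,322). That is the row expected for z ≈ 0.075, so the cell looks home and upright. I'll confirm with a light touch from above with the fingers shut.

```bash
python3 -m pendant '[[[0,0,0,0,0,0],[0,0,0,0,0,0],[0,0,0,0,0,0],[0,0,-0.9,0,0,0],[0,0,-0.8,0,0,0]]]' -1 20; python3 -m pendant '[[[0,0,-0.1,0,0,0],[0,0,0,0,0,0]]]'|grep -E 'pos|force:'; python3 -m pendant '[[[0,0,-0.1,0,0,0],[0,0,0,0,0,0]]]'|grep -E 'pos|force:'
```

```text
time: 14.98
tool_pos: [0.4893, 0.1829, 0.0931]
eef_rot: [1.0, 0.023, -0.0, 0.0]
force: [0.3, 0.1, -0.2]
gripper_width: 0.0002
grip_force: 0.0
tool_pos: [0.4895, 0.183, 0.0927]
force: [-0.5, 0.4, 0.1]
grip_force: 0.0
tool_pos: [0.4897, 0.183, 0.0921]
force: [0.1, 0.4, 0.8]
grip_force: 0.0
```

```bash
for i in 1; do python3 -m pendant '[[[0,0,-0.1,0,0,0],[0,0,0,0,0,0]]]'|grep -E 'pos|force:'; python3 -m pendant '[[[0,0,-0.1,0,0,0],[0,0,0,0,0,0]]]'|grep -E 'pos|force:';  python3 -m pendant '[[[0,0,-0.1,0,0,0],[0,0,0,0,0,0]]]'|grep -E 'pos|force:'; done
```

```text
tool_pos: [0.4895, 0.183, 0.0909]
force: [-0.3, 0.1, -0.1]
grip_force: 0.0
tool_pos: [0.4895, 0.1829, 0.0898]
force: [-0.0, 0.6, -0.8]
grip_force: 0.0
tool_pos: [0.4896, 0.183, 0.0889]
force: [0.3, -0.3, 0.9]
grip_force: 0.0
```

```bash
python3 -m pendant '[[[0,0,-0.05,0,0,0],[0,0,0,0,0,0]]]'|grep -E 'pos|force:'; python3 -m pendant '[[[0,0,-0.05,0,0,0],[0,0,0,0,0,0]]]'|grep -E 'pos|force:';  python3 -m pendant '[[[0,0,-0.05,0,0,0],[0,0,0,0,0,0]]]'|grep -E 'pos|force:'
```

```text
tool_pos: [0.4898, 0.183, 0.0887]
force: [-0.2, -0.3, 2.2]
grip_force: 0.8
tool_pos: [0.49, 0.183, 0.0883]
force: [0.2, -0.5, 4.6]
grip_force: 1.8
tool_pos: [0.4898, 0.183, 0.0877]
force: [-0.3, 0.0, 5.5]
grip_force: 2.3
```

The touch meets the stud at 0.075 m, the clicked-home height. Retracting, one last look, then handing in.

```bash
python3 -m pendant '[[[0,0,1,0,0,0],[0,0,2,0,0,0],[0,0,2,0,0,0],[0,0,0,0,0,0],[0,0,0,0,0,0]]]'|grep pos
python3 - <<'E'
from h import *
c=save('wrist','w5.png',(120,130,380,330),3)
print((np.array(proj(c,(.4885,.1825,.075)))-[120,130])*3)
E
```

```text
tool_pos: [0.4889, 0.1829, 0.1365]
[400.49442885 263.49987151]
```

View pics/w5.png

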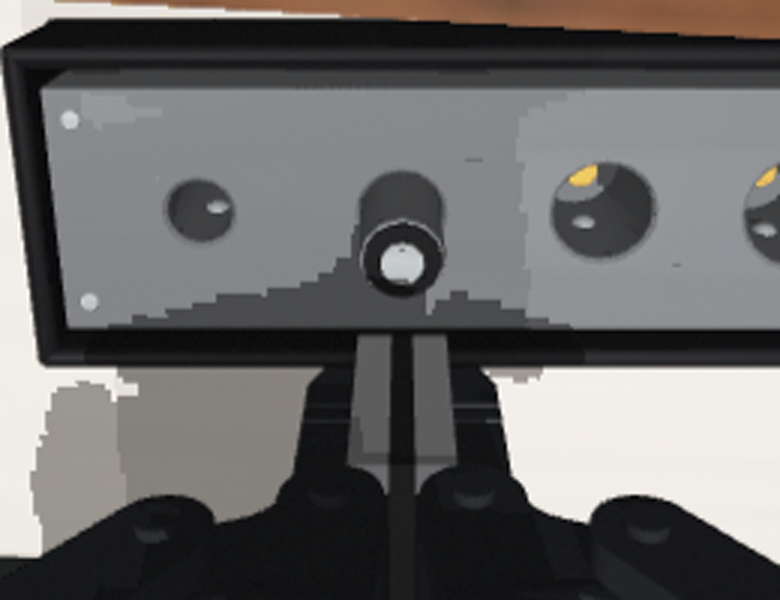

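The stud is at (402,263), exactly where a seated cell's stud should appear. The cell stands upright and the gripper is clear of it.

```bash
python3 -c "
from station import bot
print(bot.hand_in())"
```

```text
the job is handed in; nothing more can be done
None
```

The flat 18 mm cell stands in the 18 mm well at its clicked-in height, the arm never touched the torch, spare cell or stapler, and the job is handed in; no verdict was shown.

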